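# Find the high pin of a sample stage and seat the target carrier level

## Task

One of the three brass pins on the round sample stage stands higher than the other two by a few millimetres. Take the orange probe and touch its foot gently to each pin to find the high one, press that one down until it is level with the other two, and stand the probe upright on the bench again. Then take the round target carrier by its knob and set it gently on the three pins, centred on the stage, so that it lies level, without pressing down on it; do not touch the stage with bare fingers, press hard on the pins, or disturb the bottle, vial and mouse.

Things in the scene. Friction and masses are not known exactly. Their poses are not given: they have to be found in the camera images.
- stage_center (a point): Centre of the top of a fixed round grey sample stage (plinth), 46 mm above its foot; 188 mm diameter at the foot, 176 mm above. z axis up. A dark steel deck in it, 164 mm diameter, its face set 0 to 8 mm above this point (unknown), carries three brass pins 58 mm from the centre, 120 degrees apart; all pins shift in height with the deck.
- seat_a (a point): On the axis of one of the three brass pins, at the level of the plinth's top; it does not move with the pin. Pin: vertical cylinder, 22 mm diameter, flat top 14 to 22 mm above this point, the high one 3.5 to 5 mm higher still. Held by friction: stands firm up to 16 N, slides down at about 18 to 20 N under slow pressing, stays there (no spring). It can go at least 3 mm below the common level.
- seat_b (a point): On the axis of one of the three brass pins, at the level of the plinth's top; it does not move with the pin. Pin: vertical cylinder, 22 mm diameter, flat top 14 to 22 mm above this point, the high one 3.5 to 5 mm higher still. Held by friction: stands firm up to 16 N, slides down at about 18 to 20 N under slow pressing, stays there (no spring). It can go at least 3 mm below the common level.
- seat_c (a point): On the axis of one of the three brass pins, at the level of the plinth's top; it does not move with the pin. Pin: vertical cylinder, 22 mm diameter, flat top 14 to 22 mm above this point, the high one 3.5 to 5 mm higher still. Held by friction: stands firm up to 16 N, slides down at about 18 to 20 N under slow pressing, stays there (no spring). It can go at least 3 mm below the common level.
- stage: The same stage with its deck and pins. Origin at the centre of its foot, 46 mm below stage_center; z up. A black connector box, 31 mm high, sticks out to 107 mm from the centre on its -x side.
- probe_center (a point): Hand probe standing upright and loose on the bench, 85 mm high, 120 g: orange round handle 26 mm diameter over the upper 65 mm, steel foot 20 mm diameter with a flat end below. This point is on its axis, half-way up, 42.5 mm above the foot's end; z axis up along the probe.
- probe: The same probe; origin at the centre of its foot's end, z up.
- carrier_knob (a point): Target carrier lying loose on the bench, 250 g: flat aluminium disc 150 mm diameter, 5 mm thick, with dark sample spots, and in its middle a blue knob 26 mm diameter from 18 to 50 mm above the disc's underside on an 18 mm diameter stem. This point is in the middle of the knob, 34 mm above the disc's underside; z axis up, square to the disc.
- carrier: The same carrier; origin at the centre of the disc's underside, z up.
- solvent_bottle: Bystander: amber bottle with blue cap, 60 mm diameter, 130 mm high, origin at the centre of its underside.
- vial: Bystander: small amber vial with white cap, 26 mm diameter, 45 mm high, origin at the centre of its underside.
- mouse: Bystander: red and black computer mouse, 100 x 60 x 34 mm, origin at the centre of its underside.
Mind the look-alikes: they are no part of the job. There is more than one size of the carrier; the job needs the largest.

How it is judged:
By the outcome, as a careful person would: the job done as asked, in the order asked, and still so for the second after the job is handed in, with the robot touching nothing.
It also fails if it takes over 67 s, if anything falls off the work surface, if the arm or the gripper's body presses on something with over 40 N, if the wrist force passes 120 N, or if a joint passes its speed limit or range.

## Robot

A 6-joint arm with a two-finger parallel gripper is mounted at the origin on the work surface. World frame = base frame: x ahead of the robot, y to its left, z up, the work surface at z = 0. Lengths are in m, angles in degrees, forces in N, time in s.
With the tool pointing down it reaches from about 0.4 to 0.825 m from the base axis. Payload 7 kg.
Tool frame: the origin (TCP) lies midway between the tips of the shut fingers; the grasp point (between the pads) lies 19 mm behind it; z points along the fingers, y is the direction in which the jaws open and shut (so a half turn about z gives the same grasp; the last joint's range is limited). The gripper opens to 88 mm and grips with 3 to 60 N. Pads are 19 mm wide; open, the fingers measure 130 mm over their backs; the gripper's body (78 mm by 193 mm) begins 47 mm behind the grasp point.
Start: joints at [92.596, 20.546, 0.682, 0, -70.136, -16.507], TCP at [0.162, 0.655, 0.227] pointing down, gripper open.
Joint ranges: [-176.03, 176.03], [-82.01, 121.73], [-58.28, 71.71], [-173.87, 95.51], [-174.79, -0.11], [-173.66, 173.66]. Speed limits (degrees/s): [136.94, 136.94, 172.46, 180, 180, 180].

## Interface

Orientations are given as [roll, pitch, yaw] about the fixed x, y, z axes, in that order (R = Rz(yaw) Ry(pitch) Rx(roll)).
In Python, from plant import get_state, imaging, r, models gives the robot as it stands.
- The arm moves only by the tool arm_command, never from a script. Its argument "commands" is a list of rows, each a list of 7 numbers: the shift along the tool's x, y, z in mm, then the turn, a rotation vector about the tool's x, y, z in rad, then the opening, from -1 (shut) to 1 (fully open). A call has 1 to 5 rows; each row is the pose to reach, as a shift and turn from the pose measured when the call began, along the tool's axes at that moment; what a row does not reach only later rows make up. A row lasts 1/8 s, in which the tool goes at most 62.5 mm and 10.7 degrees, less where a joint would pass 70% of its speed; a pose out of reach is approached as far as the arm can. A call with a gripper value outside its range is refused whole. The fingers move at their own pace and stop on an object; "squeeze" is the grip in N (left out, the last holds). Time passes only in rows, so rows that repeat a pose let the fingers close. It gives the time, the measured TCP pose, the force and the opening at its end, in the units of the state.
- get_state(): the state, without advancing time (a new reading comes with each control period).
- imaging.capture(name): name is "scene" or "top" or "wrist"; returns a dict with "pixels" (384x512x3 uint8, red, green, blue), "fx", "fy", "cx", "cy" (pixels), "rvec" (rotation vector, rad) and "tvec" (3), from world to camera coordinates, as OpenCV has them; the wrist camera has in their place "hand_eye" (4x4, takes a point from camera to tool coordinates, whose origin is the TCP and whose axes are the flange's). Camera axes: x right, y down, z forward; pixel columns grow to the right and rows downward; lengths in m; the calibration is good to about 2 mm. A picture is of the moment at which its call begins: read the wrist's pose just before it. There is no depth.
- r.close_job(): hands the job in, once; it reports no verdict.
Trained networks look in the newest picture that a camera, given by its name, has taken for a name from the list of things; names that differ only in an ending like _2 or _b are one class to them, and where a whole thing is asked for, a point or a joint stands for the part that bears it (a point fixed in the world has none). Each returns a list of dicts, best first, with "conf" (0 to 1); they miss things now and then, are a little off and sometimes report something else, mostly with a low value. They report only what shows in the picture. A call takes as long as a camera call. They do not tell look-alikes from the thing itself.
- models.outline_of(camera, name): "pixels" (384x512 bool, what is visible of it) and "rect" ([centre column, centre row, width, height] in pixels, round what is visible of it).
The state is a dict: "time_s": time; "joints": joint angles; "qd": joint speeds; "joint_torque": joint torques, N m; "tcp_pos": TCP position; "eef_rot": TCP orientation; "contact_force": force on the tool from outside, world axes, zero at the start; "moment": the same for the moment, N m; "gripper_width": finger opening in m.
Only numpy, scipy, OpenCV 4.12 (cv2) and the standard library are available. Lean on these libraries where they do the work, as an engineer would, in place of code of your own. Each camera call takes 0.05 s, during which the arm holds its last target. There are 200 camera calls.

## Working session

There is one attempt and no reset: what is moved stays moved. The work goes in short steps, Python scripts to look and compute and a tool call to move; the robot and the scene stay as the last step left them, time stands still between calls to the robot, and variables do not carry over. Pictures are saved under pics/ and viewed, on a budget of 10 in all, crops included, one or two more only if the job needs it, and the job is handed in when it is done.

Besides the shell and the picture viewer there is one more tool, called after ">>>" by a JSON object that holds its "name" and its "arguments", one argument or row to a line. arm_command: Moves the arm, as the interface text tells. Its arguments: {"type":"object","properties":{"commands":{"type":"array","items":{"type":"array","items":{"type":"number"}}},"squeeze":{"type":"number"}},"required":["commands"]}

```bash
ls; mkdir -p pics; cat > h.py <<'E'
import numpy as np, cv2
from scipy.spatial.transform import Rotation as R
from plant import get_state, imaging, r, models
def cam(c, st=None):
    K=np.array([[c['fx'],0,c['cx']],[0,c['fy'],c['cy']],[0,0,1.]])
    if 'rvec' in c:
        Rm=cv2.Rodrigues(np.array(c['rvec'],float))[0]; return K,Rm,np.array(c['tvec'],float).ravel()
    T=np.eye(4); T[:3,:3]=R.from_euler('xyz',st['eef_rot'],degrees=True).as_matrix(); T[:3,3]=st['tcp_pos']
    M=np.linalg.inv(T@np.array(c['hand_eye'])); return K,M[:3,:3],M[:3,3]
def proj(C,P):
    K,Rm,t=C; p=(np.atleast_2d(P)@Rm.T+t)@K.T; return p[:,:2]/p[:,2:]
def unproj(C,uv,z):
    K,Rm,t=C; o=-Rm.T@t; d=np.linalg.inv(K)@np.array([uv[0],uv[1],1.]); d=Rm.T@d
    return o+d*(z-o[2])/d[2]
def snap(name,f=None):
    st=get_state(); c=imaging.capture(name)
    if f: cv2.imwrite('pics/'+f,c['pixels'][:,:,::-1])
    return st,c,cam(c,st)
E
python3 - <<'E'
from h import *
ims=[]
for n in ['scene','top']:
    st,c,C=snap(n,n+'0.png')
    for k in ['stage','stage_center','seat_a','probe','carrier','carrier_knob','solvent_bottle','vial','mouse']:
        for d in models.outline_of(n,k)[:4]:
            print(n,k,round(d['conf'],2),np.round(d['rect'],1), np.round(unproj(C,d['rect'][:2],0.0),3))
print(get_state())
E
```

```text
pics
scene stage 0.6 [308.2 217.9  87.   70.9] [0.607 0.039 0.   ]
scene stage_center 0.92 [308.2 212.9  87.   69.7] [0.592 0.048 0.   ]
scene stage_center 0.6 [226.3 296.5  50.3  55.8] [ 0.719 -0.22   0.   ]
scene seat_a 0.75 [308.8 216.8  87.9  69.7] [0.604 0.042 0.   ]
scene probe 0.57 [377.1 161.1  12.1  30.7] [0.499 0.337 0.   ]
scene carrier 0.72 [154.4 176.1  42.2  31.9] [ 0.299 -0.252  0.   ]
scene carrier 0.69 [ 92.  253.3  59.5  45.4] [ 0.498 -0.439  0.   ]
scene carrier 0.62 [173.  219.6  67.   47.9] [ 0.475 -0.254  0.   ]
scene carrier_knob 0.71 [155.3 173.6  38.7  27.9] [ 0.29  -0.247  0.   ]
scene carrier_knob 0.71 [ 94.5 250.9  55.   44.2] [ 0.493 -0.433  0.   ]
scene carrier_knob 0.69 [169.6 219.2  66.1  49.5] [ 0.47  -0.261  0.   ]
scene solvent_bottle 0.81 [411.3 209.2  35.6  55.1] [0.69  0.286 0.   ]
scene solvent_bottle 0.34 [309.1 216.8  84.9  71.7] [0.604 0.043 0.   ]
scene vial 0.67 [358.2 257.6  13.3  24. ] [0.754 0.074 0.   ]
scene vial 0.54 [310.1 217.4  81.1  66.4] [0.607 0.044 0.   ]
scene mouse 0.85 [227.1 297.6  49.1  52.6] [ 0.722 -0.219  0.   ]
scene m
[... 952 characters left out ...]
55.2  62.3] [ 0.468 -0.261  0.   ]
{'time_s': 1.0, 'joints': array([ 9.25942040e+01,  2.05459793e+01,  6.82377275e-01,  7.34575952e-05,
       -7.01362777e+01, -1.65066350e+01]), 'qd': array([-0.01375816,  0.1120125 ,  0.02721295,  0.02097605,  0.01894551,
       -0.04048396]), 'joint_torque': array([-7.63447915e-04, -5.82394910e+01,  2.93299592e+01,  7.00208902e+00,
        1.24959246e-02, -2.24094748e-05]), 'tcp_pos': array([0.16231238, 0.65517353, 0.22656896]), 'eef_rot': array([-1.79999865e+02, -3.20451781e-05, -1.39124060e+01]), 'contact_force': array([ 0.35791785, -0.54961724, -0.68445835]), 'moment': array([-0.03513241, -0.0184452 , -0.03586918]), 'gripper_width': 0.08768627428556264}
```

```bash
python3 - <<'E'
import cv2,numpy as np
t=cv2.imread('pics/top0.png'); s=cv2.imread('pics/scene0.png')
a=cv2.resize(t[80:320,60:440],None,fx=2,fy=2,interpolation=cv2.INTER_CUBIC)
b=cv2.resize(s[120:340,50:440],None,fx=2,fy=2,interpolation=cv2.INTER_CUBIC)
cv2.imwrite('pics/a1.png',a); cv2.imwrite('pics/b1.png',b)
E
```

```text
(no output)
```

View pics/a1.png

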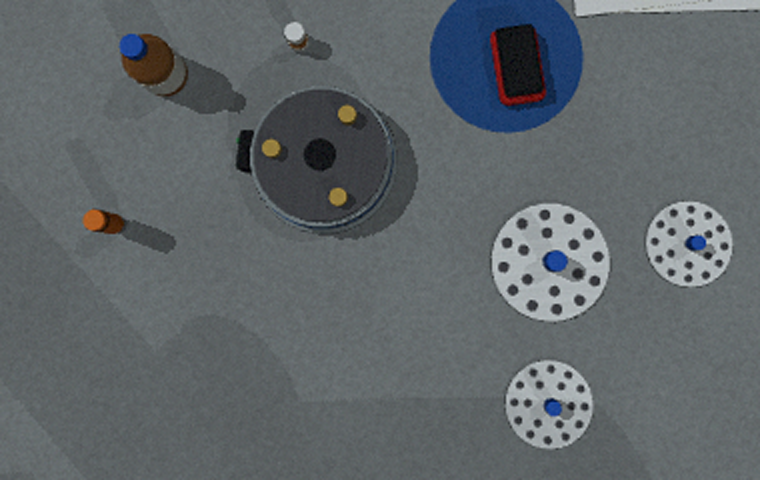

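View pics/b1.png

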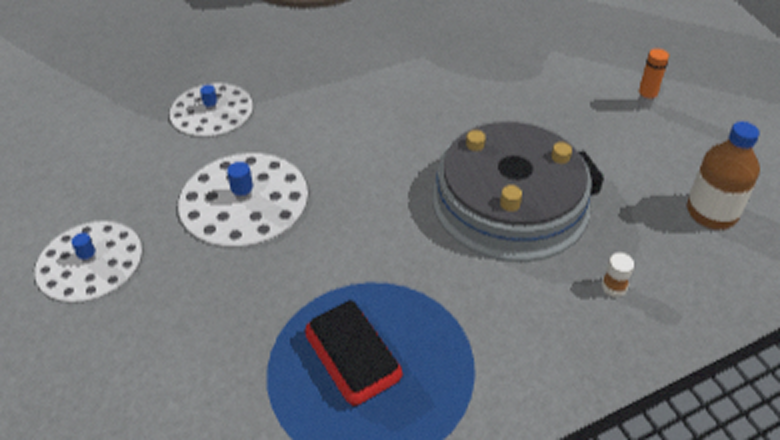

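```bash
python3 - <<'E'
from h import *
from scipy.optimize import least_squares
# calibrations only (use one capture each)
D={}
for n in ['scene','top']:
    st,c,C=snap(n); D[n]=(c,C)
import pickle; pickle.dump({n:C for n,(c,C) in D.items()},open('cams.pkl','wb'))
for n,(c,C) in D.items():
    hsv=cv2.cvtColor(c['pixels'],cv2.COLOR_RGB2HSV)
    for nm,lo,hi in [('brass',(15,100,90),(28,255,255)),('orange',(4,170,110),(14,255,255)),('blue',(108,150,80),(125,255,255))]:
        m=cv2.inRange(hsv,lo,hi); k,l,s,ce=cv2.connectedComponentsWithStats(m)
        for i in range(1,k):
            if s[i,4]>15: print(n,nm,s[i],ce[i].round(1), unproj(C,ce[i],{'brass':.064,'orange':.085,'blue':.05}[nm]).round(4))
    # white disc
    print('cam',n,(-C[1].T@C[2]).round(3), C[0][0,0])
E
```

```text
scene brass [283 185  10  10  77] [287.6 189.6] [0.5574 0.0047 0.064 ]
scene brass [326 191  10  10  82] [330.5 195.6] [0.6175 0.0842 0.064 ]
scene brass [301 213  10  12 106] [305.3 218.6] [ 0.6551 -0.007   0.064 ]
scene orange [375 145   9   8  60] [378.9 148.3] [0.538  0.2863 0.085 ]
scene orange [370 154  12  14 116] [375.2 160.6] [0.5756 0.2431 0.085 ]
scene blue [112   0  21  55 612] [122.9  24.8] [-0.7696 -0.112   0.05  ]
scene blue [299   0  42  25 775] [319.3  10.4] [-0.6031  0.8566  0.05  ]
scene blue [151 163   7  10  56] [153.8 167.3] [ 0.3269 -0.2525  0.05  ]
scene blue [415 181  14  13 139] [421.6 186.8] [0.674  0.3156 0.05  ]
scene blue [164 201  12  16 153] [169.4 208.7] [ 0.4881 -0.2591  0.05  ]
scene blue [ 86 237  11  12  95] [ 91.1 242.5] [ 0.5155 -0.4301  0.05  ]
scene blue [ 184  262  103   92 5455] [238.1 310.4] [ 0.7836 -0.2224  0.05  ]
cam scene [ 1.105 -0.355  0.645] 373.76320639065904
top brass [229 132   9   9  61] [233.  136.4] [ 0.6562 -0.0069  0.064 ]
top brass [191 150   9   8  60] [195.  153.5] [0.6164 0.0858 0.064 ]
top brass [224 174   9   9  64] [228.3 177.9] [0.5552 0.0061 0.064 ]
top orange [102 185  10  10  83] [106.5 189.6] [0.5316 0.2913 0.085 ]
top blue [ 275   72   76   74 2556] [310.5 106.4] [ 0.7302 -0.199   0.05  ]
top blue [120  97  12  12 110] [125.3 102.4] [0.7517 0.2613 0.05  ]
top blue [405 198   8   7  43] [408.6 201. ] [ 0.4907 -0.4283  0.05  ]
top blue [333 205  11  11  85] [337.7 210.2] [ 0.4723 -0.2564  0.05  ]
top blue [333 281   8   7  45] [336.3 283.9] [ 0.2972 -0.2463  0.05  ]
cam top [ 0.451 -0.081  1.006] 393.9068159568165
```

>>> {"name": "arm_command", "arguments": {
  "commands": [
    [450,265,0,0,0,-0.243,1],
    [450,265,0,0,0,-0.243,1],
    [450,265,0,0,0,-0.243,1],
    [450,265,0,0,0,-0.243,1],
    [450,265,0,0,0,-0.243,1]
  ]
}}

```text
time_s: 1.72
tcp_pos: [0.3867, 0.435, 0.2269]
eef_rot: [-180.0, -0.0, 0.0]
contact_force: [0.6, 0.3, -0.0]
gripper_width: 0.088
```

>>> {"name": "arm_command", "arguments": {
  "commands": [
    [148,146,25,0,0,0,1],
    [148,146,25,0,0,0,1],
    [148,146,25,0,0,0,1],
    [148,146,25,0,0,0,1],
    [148,146,25,0,0,0,1]
  ]
}}

```text
time_s: 2.35
tcp_pos: [0.5358, 0.2875, 0.2014]
eef_rot: [-180.0, 0.0, -0.1]
contact_force: [-1.2, 0.9, 0.4]
gripper_width: 0.0877
```

```bash
python3 - <<'E'
from h import *
st,c,C=snap('wrist','w1.png')
print(st['tcp_pos'],st['eef_rot'],st['contact_force']); print(np.round(c['hand_eye'],3),c['fx'])
for d in models.outline_of('wrist','probe')[:2]: print(d['conf'],d['rect'])
hsv=cv2.cvtColor(c['pixels'],cv2.COLOR_RGB2HSV)
m=cv2.inRange(hsv,(4,170,80),(14,255,255)); k,l,s,ce=cv2.connectedComponentsWithStats(m)
for i in range(1,k):
    if s[i,4]>40: print(s[i],ce[i],unproj(C,ce[i],.085),unproj(C,ce[i],.0525))
E
```

```text
[0.53578782 0.28751362 0.20141417] [-1.79999805e+02  8.57886068e-03 -1.35066773e-01] [-1.19967749  0.87275485  0.43149574]
[[-0.    -0.956 -0.293  0.079]
 [ 1.    -0.     0.001 -0.001]
 [-0.001 -0.293  0.956 -0.158]
 [ 0.     0.     0.     1.   ]] 278.58863274524197
0.79 [250.9, 188.1, 28.8, 35.9]
[241 170  20  18 114] [251.31578947 178.19298246] [0.5482174 0.2914867 0.085    ] [0.54030303 0.29185257 0.0525    ]
```

View pics/w1.png

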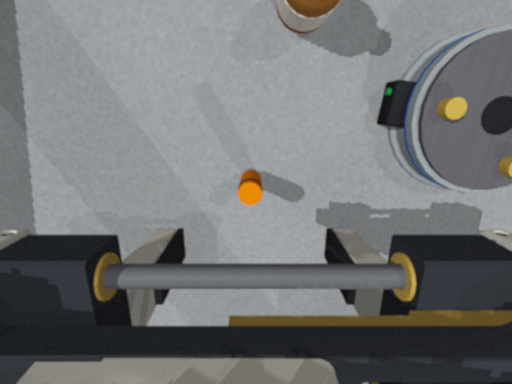

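```bash
python3 - <<'E'
from h import *
import cv2
im=cv2.imread('pics/w1.png')
st=get_state(); c=imaging.capture('wrist'); C=cam(c,st)
hsv=cv2.cvtColor(c['pixels'],cv2.COLOR_RGB2HSV)
m=cv2.inRange(hsv,(4,150,180),(24,255,255)); k,l,s,ce=cv2.connectedComponentsWithStats(m)
for i in range(1,k):
    if s[i,4]>40: print(s[i],ce[i],unproj(C,ce[i],.085).round(4),unproj(C,ce[i],.065).round(4))
print(hsv[192,250],hsv[175,250],proj(C,[[.532,.291,0.085],[.532,.291,0]]))
E
```

```text
[447  98  21  21 324] [456.91975309 107.4382716 ] [0.6155 0.0997 0.085 ] [0.6156 0.0858 0.065 ]
[240 181  24  23 427] [251.17564403 191.79391101] [0.5328 0.2935 0.085 ] [0.5269 0.2937 0.065 ]
[ 18 255 232] [ 14 238 151] [[253.57300997 192.55667396]
 [253.75622881 174.14941049]]
```

>>> {"name": "arm_command", "arguments": {
  "commands": [
    [-3.3,-4.5,50,0,0,-0.002,1],
    [-3.3,-4.5,100,0,0,-0.002,1],
    [-3.3,-4.5,140,0,0,-0.002,1],
    [-3.3,-4.5,162,0,0,-0.002,1],
    [-3.3,-4.5,162,0,0,-0.002,1]
  ],
  "squeeze": 50
}}

```text
time_s: 3.12
tcp_pos: [0.5298, 0.2945, 0.0386]
eef_rot: [179.9, 0.1, 0.3]
contact_force: [0.7, -0.3, 0.1]
gripper_width: 0.0875
```

```bash
python3 - <<'E'
from h import *
st,c,C=snap('wrist','w2.png'); print(st['tcp_pos'],st['eef_rot'],st['contact_force'],st['time_s'])
E
```

```text
[0.52979361 0.29447742 0.03861341] [1.79917824e+02 1.05723375e-01 2.57636198e-01] [ 0.66463339 -0.27480548  0.12227005] 3.125
```

View pics/w2.png

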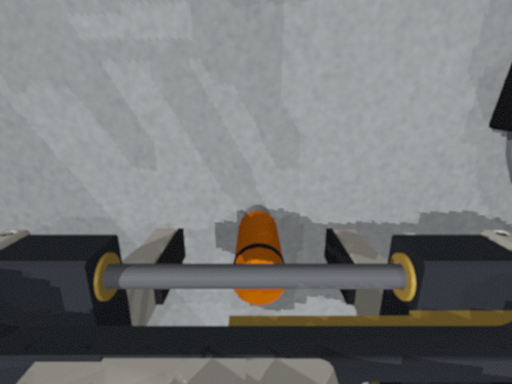

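```bash
python3 - <<'E'
from h import *
import cv2
st=get_state(); c=imaging.capture('wrist'); C=cam(c,st); print(st['tcp_pos'],st['eef_rot'])
t=np.linspace(0,2*np.pi,40)
for x in (.529,.5325,.536):
  for y in (.292,.2945):
    P=np.c_[x+.010*np.cos(t),y+.010*np.sin(t),0*t]; p=proj(C,P); Q=np.c_[x+.013*np.cos(t),y+.013*np.sin(t),0*t+.085]; q=proj(C,Q)
    print(x,y,'foot top row',p[:,1].min().round(1),'top disc rows',q[:,1].min().round(1),q[:,1].max().round(1),'cols',q[:,0].min().round(1),q[:,0].max().round(1))
im=c['pixels']; print([tuple(im[r_,259]) for r_ in range(198,216,2)]); print([tuple(im[r_,259]) for r_ in range(288,312,3)])
E
```

```text
[0.53078722 0.29509272 0.04015381] [-1.79988053e+02 -1.00166266e-02  2.64106391e-01]
0.529 0.292 foot top row 207.7 top disc rows 264.2 311.4 cols 235.5 290.5
0.529 0.2945 foot top row 207.7 top disc rows 264.2 311.4 cols 230.2 285.2
0.5325 0.292 foot top row 203.3 top disc rows 257.4 305.3 cols 235.4 290.8
0.5325 0.2945 foot top row 203.3 top disc rows 257.4 305.3 cols 230.1 285.5
0.536 0.292 foot top row 198.8 top disc rows 250.5 299.2 cols 235.3 291.2
0.536 0.2945 foot top row 198.8 top disc rows 250.5 299.2 cols 229.9 285.8
[(np.uint8(147), np.uint8(150), np.uint8(151)), (np.uint8(149), np.uint8(152), np.uint8(154)), (np.uint8(149), np.uint8(152), np.uint8(153)), (np.uint8(142), np.uint8(146), np.uint8(146)), (np.uint8(103), np.uint8(103), np.uint8(104)), (np.uint8(98), np.uint8(98), np.uint8(101)), (np.uint8(113), np.uint8(95), np.uint8(92)), (np.uint8(146), np.uint8(80), np.uint8(25)), (np.uint8(142), np.uint8(75), np.uint8(14))]
[(np.uint8(117), np.uint8(87), np.uint8(85)), (np.uint8(178), np.uint8(96), np.uint8(0)), (np.uint8(182), np.uint8(96), np.uint8(0)), (np.uint8(183), np.uint8(99), np.uint8(0)), (np.uint8(183), np.uint8(99), np.uint8(0)), (np.uint8(174), np.uint8(99), np.uint8(40)), (np.uint8(132), np.uint8(136), np.uint8(139)), (np.uint8(150), np.uint8(154), np.uint8(156))]
```

>>> {"name": "arm_command", "arguments": {
  "commands": [
    [1,1.5,1,0,0,0.0045,1],
    [1,1.5,1,0,0,0.0045,0.2],
    [1,1.5,1,0,0,0.0045,-0.2],
    [1,1.5,1,0,0,0.0045,-1],
    [1,1.5,1,0,0,0.0045,-1]
  ],
  "squeeze": 50
}}

```text
time_s: 3.85
tcp_pos: [0.5325, 0.2939, 0.0401]
eef_rot: [-179.9, -0.1, -0.0]
contact_force: [-0.4, -0.0, -0.1]
gripper_width: 0.053
```

>>> {"name": "arm_command", "arguments": {
  "commands": [
    [0,0,0,0,0,0,-1],
    [0,0,0,0,0,0,-1],
    [0,0,0,0,0,0,-1]
  ],
  "squeeze": 50
}}

```text
time_s: 4.22
tcp_pos: [0.5325, 0.2939, 0.0401]
eef_rot: [-179.9, -0.1, -0.0]
contact_force: [-0.5, -0.2, 0.1]
gripper_width: 0.0252
```

>>> {"name": "arm_command", "arguments": {
  "commands": [
    [0,0,-20,0,0,0,-1],
    [0,0,-60,0,0,0,-1],
    [20,50,-90,0,0,0,-1],
    [84,208,-90,0,0,0,-1],
    [84,208,-90,0,0,0,-1]
  ],
  "squeeze": 60
}}

```text
time_s: 4.85
tcp_pos: [0.5997, 0.1266, 0.1305]
eef_rot: [-179.9, -0.1, 0.1]
contact_force: [1.4, 0.1, -1.9]
gripper_width: 0.025
```

>>> {"name": "arm_command", "arguments": {
  "commands": [
    [0,0,0,0,0,0,-1]
  ]
}}

```text
time_s: 4.97
tcp_pos: [0.6002, 0.1227, 0.13]
eef_rot: [-179.9, -0.1, -0.2]
contact_force: [-0.3, 0.6, -0.5]
gripper_width: 0.0253
```

>>> {"name": "arm_command", "arguments": {
  "commands": [
    [16.4,37,5,0,0,0,-1],
    [16.4,37,5,0,0,0,-1],
    [16.4,37,5,0,0,0,-1],
    [16.4,37,5,0,0,0,-1]
  ]
}}

```text
time_s: 5.48
tcp_pos: [0.6162, 0.0866, 0.125]
eef_rot: [-179.9, -0.1, -0.2]
contact_force: [-0.8, -0.1, -2.2]
gripper_width: 0.0252
```

```bash
python3 - <<'E'
from h import *
st,c,C=snap('scene'); s=c['pixels'][120:280,230:440,::-1]
st,w,C=snap('wrist'); print(st['tcp_pos'],st['eef_rot'],st['contact_force'],st['moment'])
a=cv2.resize(s,None,fx=2,fy=2,interpolation=cv2.INTER_CUBIC); b=w['pixels'][:320,150:512,::-1]
cv2.imwrite('pics/c3.png',np.hstack([a,b]))
E
```

```text
[0.61619817 0.0866526  0.12512306] [-1.79905830e+02 -8.04441626e-02 -1.54144092e-01] [ 0.72385364  0.45498655 -1.0216177 ] [-0.00288529 -0.06292617  0.01817777]
```

View pics/c3.png

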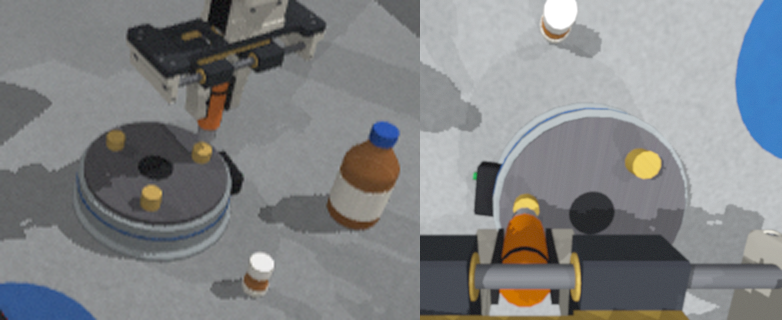

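>>> {"name": "arm_command", "arguments": {
  "commands": [
    [0.3,0.8,6,0,0,0,-1],
    [0.3,0.8,10,0,0,0,-1],
    [0.3,0.8,11,0,0,0,-1],
    [0.3,0.8,11,0,0,0,-1]
  ]
}}

```text
time_s: 6.08
tcp_pos: [0.6165, 0.0858, 0.114]
eef_rot: [-179.9, -0.1, -0.2]
contact_force: [0.4, -0.0, -1.6]
gripper_width: 0.0256
```

>>> {"name": "arm_command", "arguments": {
  "commands": [
    [0,0,0.5,0,0,0,-1],
    [0,0,1,0,0,0,-1]
  ]
}}

```text
time_s: 6.32
tcp_pos: [0.6166, 0.0857, 0.113]
eef_rot: [-179.9, -0.1, -0.2]
contact_force: [-0.2, 0.6, -2.0]
gripper_width: 0.025
```

>>> {"name": "arm_command", "arguments": {
  "commands": [
    [0,0,0.5,0,0,0,-1],
    [0,0,1,0,0,0,-1]
  ]
}}

```text
time_s: 6.58
tcp_pos: [0.6166, 0.0857, 0.1121]
eef_rot: [-179.9, -0.1, -0.2]
contact_force: [0.1, 0.3, -1.5]
gripper_width: 0.0252
```

>>> {"name": "arm_command", "arguments": {
  "commands": [
    [0,0,0.5,0,0,0,-1],
    [0,0,1,0,0,0,-1]
  ]
}}

```text
time_s: 6.82
tcp_pos: [0.6166, 0.0857, 0.1111]
eef_rot: [-179.9, -0.1, -0.2]
contact_force: [0.2, -0.1, -1.2]
gripper_width: 0.0251
```

>>> {"name": "arm_command", "arguments": {
  "commands": [
    [0,0,0.5,0,0,0,-1],
    [0,0,1,0,0,0,-1]
  ]
}}

```text
time_s: 7.08
tcp_pos: [0.6166, 0.0857, 0.11]
eef_rot: [-179.9, -0.1, -0.2]
contact_force: [0.3, 0.3, -1.0]
gripper_width: 0.0251
```

>>> {"name": "arm_command", "arguments": {
  "commands": [
    [0,0,0.5,0,0,0,-1],
    [0,0,1,0,0,0,-1]
  ]
}}

```text
time_s: 7.32
tcp_pos: [0.6166, 0.0857, 0.1089]
eef_rot: [-179.9, -0.1, -0.2]
contact_force: [-0.0, 0.0, -0.9]
gripper_width: 0.0253
```

>>> {"name": "arm_command", "arguments": {
  "commands": [
    [0,0,0.5,0,0,0,-1],
    [0,0,1,0,0,0,-1]
  ]
}}

```text
time_s: 7.58
tcp_pos: [0.6166, 0.0857, 0.1079]
eef_rot: [-179.9, -0.1, -0.2]
contact_force: [0.7, -0.1, -1.1]
gripper_width: 0.0254
```

>>> {"name": "arm_command", "arguments": {
  "commands": [
    [0,0,0.5,0,0,0,-1],
    [0,0,1,0,0,0,-1]
  ]
}}

```text
time_s: 7.82
tcp_pos: [0.6169, 0.0858, 0.1077]
eef_rot: [-179.9, -0.1, -0.1]
contact_force: [-3.3, -0.0, 7.6]
gripper_width: 0.0251
```

>>> {"name": "arm_command", "arguments": {
  "commands": [
    [-0.3,0,-9,0,0,0,-1],
    [10,25,-9,0,0,0,-1],
    [38.8,92.5,-9,0,0,0,-1],
    [38.8,92.5,-9,0,0,0,-1],
    [38.8,92.5,-9,0,0,0,-1]
  ]
}}

```text
time_s: 8.45
tcp_pos: [0.6554, -0.0077, 0.1165]
eef_rot: [-179.9, -0.1, -0.3]
contact_force: [0.1, 0.4, -1.6]
gripper_width: 0.0256
```

>>> {"name": "arm_command", "arguments": {
  "commands": [
    [0,0,0,0,0,0,-1],
    [0,0,0,0,0,0,-1]
  ]
}}

```text
time_s: 8.7
tcp_pos: [0.6552, -0.0066, 0.1167]
eef_rot: [-179.9, -0.1, -0.2]
contact_force: [0.2, -0.1, -1.3]
gripper_width: 0.0256
```

>>> {"name": "arm_command", "arguments": {
  "commands": [
    [0.4,0,2.5,0,0,0,-1],
    [0.4,0,3.5,0,0,0,-1],
    [0.4,0,3.5,0,0,0,-1]
  ]
}}

```text
time_s: 9.07
tcp_pos: [0.6555, -0.0064, 0.1131]
eef_rot: [-179.9, -0.1, -0.2]
contact_force: [0.4, -0.2, -1.9]
gripper_width: 0.0252
```

>>> {"name": "arm_command", "arguments": {
  "commands": [
    [0,0,0.5,0,0,0,-1],
    [0,0,1,0,0,0,-1]
  ]
}}

```text
time_s: 9.32
tcp_pos: [0.6555, -0.0064, 0.1121]
eef_rot: [-179.9, -0.1, -0.2]
contact_force: [-0.1, -0.6, 1.8]
gripper_width: 0.0252
```

>>> {"name": "arm_command", "arguments": {
  "commands": [
    [0,0,0.4,0,0,0,-1],
    [0,0,0.4,0,0,0,-1]
  ]
}}

```text
time_s: 9.57
tcp_pos: [0.6556, -0.0064, 0.1121]
eef_rot: [-179.9, -0.1, -0.2]
contact_force: [-1.5, 0.2, 2.1]
gripper_width: 0.0254
```

>>> {"name": "arm_command", "arguments": {
  "commands": [
    [0.2,0,-3,0,0,0,-1],
    [-30,-4,-4,0,0,0,-1],
    [-99.7,-12.3,-4,0,0,0,-1],
    [-99.7,-12.3,-4,0,0,0,-1],
    [-99.7,-12.3,-4,0,0,0,-1]
  ]
}}

```text
time_s: 10.2
tcp_pos: [0.5561, 0.0064, 0.1167]
eef_rot: [-179.9, -0.2, -0.1]
contact_force: [1.5, -0.6, -1.3]
gripper_width: 0.0249
```

>>> {"name": "arm_command", "arguments": {
  "commands": [
    [0,0,0,0,0,0,-1],
    [0,0,0,0,0,0,-1]
  ]
}}

```text
time_s: 10.45
tcp_pos: [0.557, 0.0064, 0.1165]
eef_rot: [-179.9, -0.2, -0.1]
contact_force: [-0.8, -0.4, -1.1]
gripper_width: 0.0255
```

>>> {"name": "arm_command", "arguments": {
  "commands": [
    [-1.0,0.3,4,0,0,0,-1],
    [-1.0,0.3,6.5,0,0,0,-1],
    [-1.0,0.3,7.7,0,0,0,-1],
    [-1.0,0.3,7.7,0,0,0,-1]
  ]
}}

```text
time_s: 10.95
tcp_pos: [0.556, 0.006, 0.1086]
eef_rot: [-179.9, -0.2, -0.1]
contact_force: [0.3, -0.3, -2.2]
gripper_width: 0.0251
```

>>> {"name": "arm_command", "arguments": {
  "commands": [
    [0,0,0.4,0,0,0,-1],
    [0,0,0.8,0,0,0,-1]
  ]
}}

```text
time_s: 11.2
tcp_pos: [0.5561, 0.0061, 0.1079]
eef_rot: [-179.9, -0.2, -0.1]
contact_force: [-0.2, 0.2, -1.4]
gripper_width: 0.0253
```

>>> {"name": "arm_command", "arguments": {
  "commands": [
    [0,0,0.4,0,0,0,-1],
    [0,0,0.4,0,0,0,-1]
  ]
}}

```text
time_s: 11.45
tcp_pos: [0.5561, 0.0061, 0.1076]
eef_rot: [-179.9, -0.2, -0.1]
contact_force: [0.7, -1.1, -1.0]
gripper_width: 0.0255
```

>>> {"name": "arm_command", "arguments": {
  "commands": [
    [0,0,0.4,0,0,0,-1],
    [0,0,0.4,0,0,0,-1]
  ]
}}

```text
time_s: 11.7
tcp_pos: [0.5562, 0.0061, 0.1075]
eef_rot: [-179.9, -0.2, -0.1]
contact_force: [-1.1, -0.0, 2.2]
gripper_width: 0.0255
```

>>> {"name": "arm_command", "arguments": {
  "commands": [
    [0,0,-9,0,0,0,-1],
    [25,3,-9,0,0,0,-1],
    [99.3,12.6,-9,0,0,0,-1],
    [99.3,12.6,-9,0,0,0,-1],
    [99.3,12.6,-9,0,0,0,-1]
  ]
}}

```text
time_s: 12.32
tcp_pos: [0.6556, -0.007, 0.1162]
eef_rot: [-179.9, -0.2, -0.2]
contact_force: [-0.5, -0.9, -2.1]
gripper_width: 0.0253
```

>>> {"name": "arm_command", "arguments": {
  "commands": [
    [0,0,0,0,0,0,-1],
    [0,0,0,0,0,0,-1]
  ]
}}

```text
time_s: 12.58
tcp_pos: [0.6548, -0.0068, 0.1166]
eef_rot: [-179.9, -0.2, -0.2]
contact_force: [0.6, -0.1, -1.8]
gripper_width: 0.0249
```

>>> {"name": "arm_command", "arguments": {
  "commands": [
    [0.8,0,2.5,0,0,0,-1],
    [0.8,0,4,0,0,0,-1],
    [0.8,0,4.3,0,0,0,-1],
    [0.8,0,4.3,0,0,0,-1]
  ]
}}

```text
time_s: 13.08
tcp_pos: [0.6556, -0.0068, 0.1123]
eef_rot: [-179.9, -0.2, -0.2]
contact_force: [0.1, 0.4, -1.5]
gripper_width: 0.0252
```

>>> {"name": "arm_command", "arguments": {
  "commands": [
    [0,0,0.6,0,0,0,-1],
    [0,0,1.0,0,0,0,-1],
    [0,0,1.4,0,0,0,-1],
    [0,0,1.7,0,0,0,-1],
    [0,0,2.0,0,0,0,-1]
  ]
}}

```text
time_s: 13.7
tcp_pos: [0.656, -0.0068, 0.112]
eef_rot: [-179.9, -0.3, -0.1]
contact_force: [-5.0, 1.0, 12.0]
gripper_width: 0.0253
```

>>> {"name": "arm_command", "arguments": {
  "commands": [
    [-0.2,0,1.8,0,0,0,-1],
    [-0.2,0,2.2,0,0,0,-1],
    [-0.2,0,2.5,0,0,0,-1],
    [-0.2,0,2.8,0,0,0,-1],
    [-0.2,0,3.1,0,0,0,-1]
  ]
}}

```text
time_s: 14.32
tcp_pos: [0.6562, -0.0068, 0.1115]
eef_rot: [-179.9, -0.4, -0.1]
contact_force: [-7.1, 1.1, 16.6]
gripper_width: 0.0254
```

>>> {"name": "arm_command", "arguments": {
  "commands": [
    [-0.8,0,2.8,0,0,0,-1],
    [-0.8,0,3.3,0,0,0,-1],
    [-0.8,0,3.8,0,0,0,-1],
    [-0.8,0,4.3,0,0,0,-1],
    [-0.8,0,4.8,0,0,0,-1]
  ]
}}

```text
time_s: 14.95
tcp_pos: [0.656, -0.0069, 0.1095]
eef_rot: [-179.9, -0.5, -0.0]
contact_force: [-5.8, 1.6, 16.5]
gripper_width: 0.025
```

>>> {"name": "arm_command", "arguments": {
  "commands": [
    [-0.6,0,2.8,0,0,0,-1],
    [-0.6,0,3.2,0,0,0,-1],
    [-0.6,0,3.6,0,0,0,-1],
    [-0.6,0,3.9,0,0,0,-1],
    [-0.6,0,4.1,0,0,0,-1]
  ]
}}

```text
time_s: 15.58
tcp_pos: [0.656, -0.0069, 0.108]
eef_rot: [-179.9, -0.6, -0.0]
contact_force: [-6.1, 0.4, 16.4]
gripper_width: 0.0252
```

>>> {"name": "arm_command", "arguments": {
  "commands": [
    [-0.4,0,-1.5,0,0,0,-1],
    [-0.4,0,-1.5,0,0,0,-1],
    [-0.4,0,-1.5,0,0,0,-1]
  ]
}}

```text
time_s: 15.95
tcp_pos: [0.6553, -0.0069, 0.1089]
eef_rot: [-179.9, -0.6, -0.0]
contact_force: [0.4, -0.2, -1.6]
gripper_width: 0.0251
```

>>> {"name": "arm_command", "arguments": {
  "commands": [
    [0,0,0.5,0,0.005,0,-1],
    [0,0,1.0,0,0.005,0,-1],
    [0,0,1.0,0,0.005,0,-1]
  ]
}}

```text
time_s: 16.32
tcp_pos: [0.6554, -0.0069, 0.1082]
eef_rot: [-179.9, -0.9, -0.0]
contact_force: [-0.3, -0.3, 2.9]
gripper_width: 0.0253
```

>>> {"name": "arm_command", "arguments": {
  "commands": [
    [0,0,-2,0,-0.013,0,-1],
    [0,0,-2,0,-0.013,0,-1],
    [0,0,-2,0,-0.013,0,-1]
  ]
}}

```text
time_s: 16.7
tcp_pos: [0.6553, -0.007, 0.1098]
eef_rot: [-179.9, -0.1, -0.0]
contact_force: [-0.1, -0.4, -0.9]
gripper_width: 0.0254
```

>>> {"name": "arm_command", "arguments": {
  "commands": [
    [0,0,0.8,0,0,0,-1],
    [0,0,1.6,0,0,0,-1],
    [0,0,1.6,0,0,0,-1]
  ]
}}

```text
time_s: 17.08
tcp_pos: [0.6553, -0.0069, 0.1082]
eef_rot: [-179.9, -0.1, -0.0]
contact_force: [0.5, 0.6, -1.5]
gripper_width: 0.0254
```

>>> {"name": "arm_command", "arguments": {
  "commands": [
    [0,0,0.3,0,0,0,-1],
    [0,0,0.4,0,0,0,-1]
  ]
}}

```text
time_s: 17.32
tcp_pos: [0.6554, -0.0069, 0.1081]
eef_rot: [-179.9, -0.1, -0.0]
contact_force: [-0.7, -0.5, 1.5]
gripper_width: 0.0256
```

>>> {"name": "arm_command", "arguments": {
  "commands": [
    [0,0,1.2,0,0,0,-1],
    [-0.4,0,1.9,0,0,0,-1],
    [-0.6,0,2.4,0,0,0,-1],
    [-0.6,0,2.8,0,0,0,-1],
    [-0.6,0,3.1,0,0,0,-1]
  ]
}}

```text
time_s: 17.95
tcp_pos: [0.6556, -0.0069, 0.1077]
eef_rot: [-180.0, -0.3, 0.0]
contact_force: [-4.9, 1.2, 16.3]
gripper_width: 0.0253
```

Unload and re-touch, then compare with B.

>>> {"name": "arm_command", "arguments": {
  "commands": [
    [-0.3,0,-1.3,0,-0.003,0,-1],
    [-0.3,0,-1.3,0,-0.003,0,-1],
    [-0.3,0,-1.3,0,-0.003,0,-1]
  ]
}}

```text
time_s: 18.32
tcp_pos: [0.6551, -0.007, 0.1085]
eef_rot: [-180.0, -0.1, 0.0]
contact_force: [-0.4, 0.2, -1.7]
gripper_width: 0.0251
```

>>> {"name": "arm_command", "arguments": {
  "commands": [
    [0,0,0.7,0,0,0,-1],
    [0,0,1.2,0,0,0,-1],
    [0,0,1.2,0,0,0,-1]
  ]
}}

```text
time_s: 18.7
tcp_pos: [0.6552, -0.007, 0.1078]
eef_rot: [-180.0, -0.1, 0.0]
contact_force: [-1.3, 0.9, 5.1]
gripper_width: 0.0256
```

>>> {"name": "arm_command", "arguments": {
  "commands": [
    [0,0,-4,0,0,0,-1],
    [-8,-20,-4,0,0,0,-1],
    [-38.6,-92.7,-4,0,0,0,-1],
    [-38.6,-92.7,-4,0,0,0,-1],
    [-38.6,-92.7,-4,0,0,0,-1]
  ]
}}

```text
time_s: 19.32
tcp_pos: [0.6159, 0.0874, 0.1119]
eef_rot: [-180.0, -0.1, 0.2]
contact_force: [0.3, -0.7, -0.8]
gripper_width: 0.025
```

>>> {"name": "arm_command", "arguments": {
  "commands": [
    [0,0,0,0,0,0,-1],
    [0,0,0,0,0,0,-1]
  ]
}}

```text
time_s: 19.58
tcp_pos: [0.616, 0.0869, 0.1117]
eef_rot: [-180.0, -0.1, 0.2]
contact_force: [0.7, -0.5, -1.3]
gripper_width: 0.0255
```

>>> {"name": "arm_command", "arguments": {
  "commands": [
    [0.6,1.0,2,0,0,0,-1],
    [0.6,1.0,3.5,0,0,0,-1],
    [0.6,1.0,3.6,0,0,0,-1],
    [0.6,1.0,3.6,0,0,0,-1]
  ]
}}

```text
time_s: 20.08
tcp_pos: [0.6166, 0.0857, 0.1081]
eef_rot: [-180.0, -0.1, 0.1]
contact_force: [-0.3, 0.7, -0.7]
gripper_width: 0.0253
```

>>> {"name": "arm_command", "arguments": {
  "commands": [
    [0,0,0.4,0,0,0,-1],
    [0,0,0.7,0,0,0,-1],
    [0,0,0.7,0,0,0,-1]
  ]
}}

```text
time_s: 20.45
tcp_pos: [0.6168, 0.0858, 0.1077]
eef_rot: [-180.0, -0.1, 0.2]
contact_force: [-1.2, -1.3, 2.2]
gripper_width: 0.0252
```

>>> {"name": "arm_command", "arguments": {
  "commands": [
    [0,0,-12,0,0,0,-1],
    [-15,-37,-20,0,0,0,-1],
    [-84.3,-208,-20,0,0,0,-1],
    [-84.3,-208,-20,0,0,0,-1],
    [-84.3,-208,-20,0,0,0,-1]
  ]
}}

```text
time_s: 21.08
tcp_pos: [0.5312, 0.2955, 0.1287]
eef_rot: [-179.9, -0.1, 0.2]
contact_force: [0.4, 0.2, -1.4]
gripper_width: 0.0251
```

>>> {"name": "arm_command", "arguments": {
  "commands": [
    [0,0,0,0,0,0,-1],
    [0,0,0,0,0,0,-1]
  ]
}}

```text
time_s: 21.32
tcp_pos: [0.531, 0.296, 0.1291]
eef_rot: [-179.9, -0.2, 0.2]
contact_force: [0.2, -1.0, -1.2]
gripper_width: 0.0253
```

>>> {"name": "arm_command", "arguments": {
  "commands": [
    [0,0,45,0,0,0,-1],
    [0,0,75,0,0,0,-1],
    [0,0,85,0,0,0,-1],
    [0,0,87,0,0,0,-1],
    [0,0,87.5,0,0,0,-1]
  ]
}}

```text
time_s: 21.95
tcp_pos: [0.5322, 0.2963, 0.0429]
eef_rot: [-179.8, -0.2, 0.2]
contact_force: [0.3, -0.3, -1.5]
gripper_width: 0.0252
```

>>> {"name": "arm_command", "arguments": {
  "commands": [
    [0,0,0.5,0,0,0,-1],
    [0,0,0.9,0,0,0,-1]
  ]
}}

```text
time_s: 22.2
tcp_pos: [0.5326, 0.2967, 0.0428]
eef_rot: [-179.8, -0.3, 0.2]
contact_force: [0.3, 0.1, -0.8]
gripper_width: 0.025
```

>>> {"name": "arm_command", "arguments": {
  "commands": [
    [0,0,1.2,0,0,0,-1],
    [0,0,2.2,0,0,0,-1],
    [0,0,2.4,0,0,0,-1]
  ]
}}

```text
time_s: 22.58
tcp_pos: [0.5325, 0.2967, 0.0403]
eef_rot: [-179.8, -0.3, 0.2]
contact_force: [0.5, -0.5, -1.1]
gripper_width: 0.0253
```

>>> {"name": "arm_command", "arguments": {
  "commands": [
    [0,0,0.5,0,0,0,-1],
    [0,0,0.6,0,0,0,-1]
  ]
}}

```text
time_s: 22.82
tcp_pos: [0.5326, 0.2968, 0.0401]
eef_rot: [-179.8, -0.3, 0.2]
contact_force: [-1.3, -0.6, 3.3]
gripper_width: 0.0251
```

>>> {"name": "arm_command", "arguments": {
  "commands": [
    [0,0,-0.3,0,0,0,-0.2],
    [0,0,-0.3,0,0,0,0.2],
    [0,0,-0.3,0,0,0,0.6],
    [0,0,-0.3,0,0,0,1],
    [0,0,-0.3,0,0,0,1]
  ]
}}

```text
time_s: 23.45
tcp_pos: [0.5326, 0.2968, 0.0403]
eef_rot: [-179.8, -0.3, 0.2]
contact_force: [0.2, -0.4, -0.4]
gripper_width: 0.0695
```

>>> {"name": "arm_command", "arguments": {
  "commands": [
    [0,0,-30,0,0,0,1],
    [0,0,-85,0,0,0,1],
    [0,0,-130,0,0,0,1],
    [0,0,-160,0,0,0,1],
    [0,0,-160,0,0,0,1]
  ]
}}

```text
time_s: 24.08
tcp_pos: [0.5329, 0.2971, 0.2035]
eef_rot: [-179.6, -0.5, 0.2]
contact_force: [0.4, -0.8, -0.2]
gripper_width: 0.0875
```

>>> {"name": "arm_command", "arguments": {
  "commands": [
    [-59,550,0,0,0,0,1],
    [-59,550,0,0,0,0,1],
    [-59,550,0,0,0,0,1],
    [-59,550,0,0,0,0,1],
    [-59,550,0,0,0,0,1]
  ]
}}

```text
time_s: 24.7
tcp_pos: [0.4994, -0.0166, 0.1989]
eef_rot: [-179.6, -0.5, 0.3]
contact_force: [1.8, -0.3, -0.3]
gripper_width: 0.0875
```

```bash
python3 - <<'E'
from h import *
st,c,C=snap('scene'); print(st['tcp_pos'],st['eef_rot'])
cv2.imwrite('pics/s4.png',cv2.resize(c['pixels'][120:340,50:440,::-1],None,fx=2,fy=2,interpolation=cv2.INTER_CUBIC))
E
```

```text
[ 0.49935801 -0.01661049  0.19886348] [-179.59149541   -0.50146209    0.26835213]
```

View pics/s4.png

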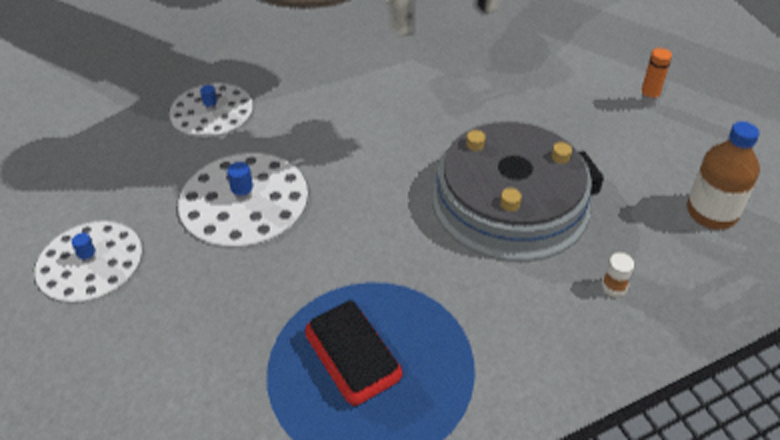

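>>> {"name": "arm_command", "arguments": {
  "commands": [
    [-28,242,0,-0.007,-0.0087,0.0047,1],
    [-28,242,0,-0.007,-0.0087,0.0047,1],
    [-28,242,0,-0.007,-0.0087,0.0047,1],
    [-28,242,0,-0.007,-0.0087,0.0047,1],
    [-28,242,0,-0.007,-0.0087,0.0047,1]
  ]
}}

```text
time_s: 25.38
tcp_pos: [0.4683, -0.2672, 0.1956]
eef_rot: [180.0, 0.2, -0.5]
contact_force: [0.2, 0.5, 0.4]
gripper_width: 0.0875
```

```bash
python3 - <<'E'
from h import *
snap('wrist'); st,c,C=snap('wrist','w5.png'); print(st['tcp_pos'],st['eef_rot'],st['time_s'])
hsv=cv2.cvtColor(c['pixels'],cv2.COLOR_RGB2HSV)
m=cv2.inRange(hsv,(108,150,60),(125,255,255)); k,l,s,ce=cv2.connectedComponentsWithStats(m)
for i in range(1,k):
    if s[i,4]>100: print(s[i],ce[i],unproj(C,ce[i],.05).round(4))
m2=cv2.inRange(hsv,(108,150,150),(125,255,255)); k,l,s,ce=cv2.connectedComponentsWithStats(m2)
for i in range(1,k):
    if s[i,4]>100: print('bright',s[i],ce[i],unproj(C,ce[i],.05).round(4))
E
```

```text
[ 0.46868611 -0.26560492  0.19566755] [179.97672315   0.23021095  -0.40375834] 25.425
[385 150  23  17 154] [394.05844156 156.90909091] [ 0.4962 -0.4177  0.05  ]
[237 165  20  24 159] [247.         174.32075472] [ 0.4779 -0.2566  0.05  ]
[236 289  14  19 147] [242.95238095 297.72789116] [ 0.3154 -0.249   0.05  ]
```

View pics/w5.png

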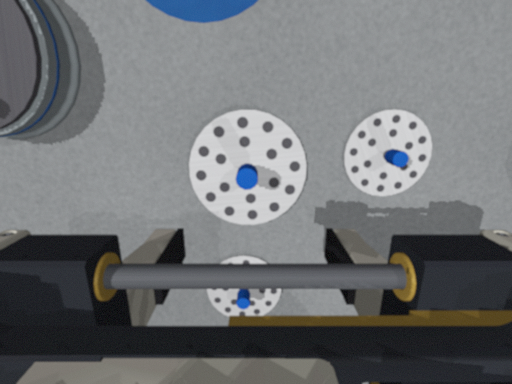

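```bash
python3 - <<'E'
from h import *
st,c,C=snap('wrist'); print(st['tcp_pos'],st['eef_rot'],st['contact_force'])
im=c['pixels'].astype(int)
g=cv2.cvtColor(c['pixels'],cv2.COLOR_RGB2GRAY)
m=(g>175).astype(np.uint8); k,l,s,ce=cv2.connectedComponentsWithStats(m)
i=l[190:210,240:256]; i=np.bincount(i[i>0]).argmax(); print(s[i])
cn=max(cv2.findContours((l==i).astype(np.uint8),cv2.RETR_EXTERNAL,cv2.CHAIN_APPROX_NONE)[0],key=cv2.contourArea)
P=np.array([unproj(C,p[0],.005) for p in cn])[:,:2]
(cx,cy),rad=cv2.minEnclosingCircle(P.astype(np.float32)*1000); 
A=np.c_[2*P,np.ones(len(P))]; q=np.linalg.lstsq(A,(P**2).sum(1),rcond=None)[0]; print('disc',cx,cy,rad,q[:2],np.sqrt(q[2]+q[:2]@q[:2]))
b=((im[:,:,2]>im[:,:,0]+60)&(im[:,:,2]>140)).astype(np.uint8)[140:210,220:280]; ys,xs=np.nonzero(b); print('knob px',xs.min()+220,xs.max()+220,ys.min()+140,ys.max()+140,unproj(C,(xs.mean()+220,ys.mean()+140),.05),len(xs))
for x,y in [(.4683,-.2585),(.472,-.2585)]:
  t=np.linspace(0,6.28,40); p=proj(C,np.c_[x+.013*np.cos(t),y+.013*np.sin(t),0*t+.05]); print(x,p.min(0).round(1),p.max(0).round(1))
E
```

```text
[ 0.46917267 -0.2643772   0.1959326 ] [179.97661926   0.20228996  -0.29625872] [ 0.62412533  0.82580826 -0.13407322]
[ 190  110  117  115 8047]
disc 472.6604309082031 -255.78793334960938 74.68467712402344 [ 0.47271669 -0.25574489] 0.07387147917450725
knob px 237 258 168 189 [ 0.47359924 -0.25592018  0.05      ] 369
0.4683 [238.4 171.8] [261.4 194.1]
0.472 [238.3 168.5] [261.4 191. ]
```

>>> {"name": "arm_command", "arguments": {
  "commands": [
    [3.6,-8.4,50,0,0.0035,-0.005,1],
    [3.6,-8.4,95,0,0.0035,-0.005,1],
    [3.6,-8.4,120,0,0.0035,-0.005,1],
    [3.6,-8.4,120,0,0.0035,-0.005,1],
    [3.6,-8.4,120,0,0.0035,-0.005,1]
  ]
}}

```text
time_s: 26.15
tcp_pos: [0.474, -0.2545, 0.0774]
eef_rot: [179.9, -0.1, 0.2]
contact_force: [-0.1, 0.2, 0.1]
gripper_width: 0.0877
```

>>> {"name": "arm_command", "arguments": {
  "commands": [
    [0,0,0,0,0,0,1]
  ]
}}

```text
time_s: 26.28
tcp_pos: [0.4751, -0.2543, 0.0788]
eef_rot: [179.9, -0.2, 0.2]
contact_force: [-0.4, 0.2, 0.6]
gripper_width: 0.0877
```

>>> {"name": "arm_command", "arguments": {
  "commands": [
    [-2.3,1.7,25,0.001,-0.003,0.0035,1],
    [-2.3,1.7,48,0.001,-0.003,0.0035,1],
    [-2.3,1.7,59,0.001,-0.003,0.0035,1],
    [-2.3,1.7,61.5,0.001,-0.003,0.0035,1],
    [-2.3,1.7,61.5,0.001,-0.003,0.0035,1]
  ]
}}

```text
time_s: 26.9
tcp_pos: [0.4736, -0.2562, 0.018]
eef_rot: [180.0, -0.1, 0.1]
contact_force: [1.4, -0.1, 0.4]
gripper_width: 0.0877
```

>>> {"name": "arm_command", "arguments": {
  "commands": [
    [0,0,0,0,0,0,1]
  ]
}}

```text
time_s: 27.02
tcp_pos: [0.4741, -0.2563, 0.0187]
eef_rot: [179.9, -0.2, 0.1]
contact_force: [-0.4, 0.4, -0.5]
gripper_width: 0.0875
```

>>> {"name": "arm_command", "arguments": {
  "commands": [
    [-1.0,0,1.5,0.001,-0.0035,0,1],
    [-1.0,0,1.5,0.001,-0.0035,0,0.4],
    [-1.0,0,1.5,0.001,-0.0035,0,0],
    [-1.0,0,1.5,0.001,-0.0035,0,-1],
    [-1.0,0,1.5,0.001,-0.0035,0,-1]
  ],
  "squeeze": 35
}}

```text
time_s: 27.65
tcp_pos: [0.4731, -0.2564, 0.0172]
eef_rot: [-180.0, 0.0, 0.1]
contact_force: [0.4, 0.3, 0.7]
gripper_width: 0.0534
```

>>> {"name": "arm_command", "arguments": {
  "commands": [
    [0,0,0,0,0,0,-1],
    [0,0,0,0,0,0,-1],
    [0,0,0,0,0,0,-1]
  ]
}}

```text
time_s: 28.02
tcp_pos: [0.4731, -0.2564, 0.0172]
eef_rot: [180.0, 0.0, 0.1]
contact_force: [0.4, -0.4, -1.3]
gripper_width: 0.0254
```

>>> {"name": "arm_command", "arguments": {
  "commands": [
    [0,0,-15,0,0,0,-1],
    [0,0,-55,0,0,0,-1],
    [0,0,-98,0,0,0,-1],
    [20,-42,-100,0,0,0,-1],
    [45,-94,-100,0,0,0,-1]
  ]
}}

```text
time_s: 28.65
tcp_pos: [0.5183, -0.1619, 0.1191]
eef_rot: [-180.0, -0.1, -0.1]
contact_force: [0.4, -0.5, -3.5]
gripper_width: 0.0255
```

>>> {"name": "arm_command", "arguments": {
  "commands": [
    [0,0,0,0,0,0,-1]
  ]
}}

```text
time_s: 28.78
tcp_pos: [0.5199, -0.1591, 0.1201]
eef_rot: [-180.0, -0.2, 0.1]
contact_force: [-0.9, 0.2, -2.2]
gripper_width: 0.0254
```

```bash
python3 - <<'E'
from h import *
st,c,C=snap('wrist','w6.png'); print(st['tcp_pos'],st['eef_rot'],st['contact_force'],st['moment'],st['gripper_width'])
E
```

```text
[ 0.51987494 -0.15914991  0.1201011 ] [-1.79971155e+02 -2.08428602e-01  1.25326035e-01] [-0.90197832  0.2265289  -2.24012292] [-0.07835929  0.06321874  0.02528328] 0.025413566366240262
```

View pics/w6.png

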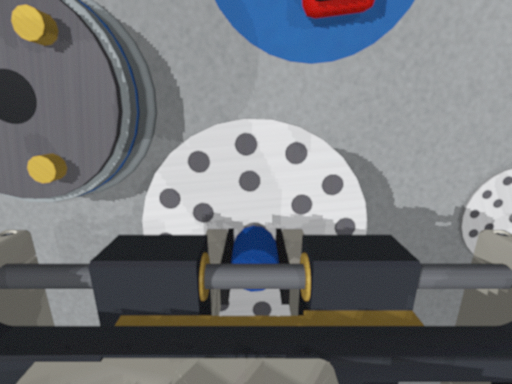

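```bash
python3 - <<'E'
from h import *
from scipy.optimize import least_squares
st,c,C=snap('wrist'); tp=st['tcp_pos']; print(tp,st['eef_rot'])
g=cv2.cvtColor(c['pixels'],cv2.COLOR_RGB2GRAY)
pts=[]
for x in range(150,362,4):
    col=g[100:232,x]; ys=np.nonzero(col>195)[0]
    if len(ys): pts.append((x,ys[0]+99.5))
for z in (.1079,):
    P=np.array([unproj(C,p,tp[2]-.0172+.005) for p in pts])[:,:2]
    for rad in (.075,None):
        f=(lambda q:np.hypot(*(P-q[:2]).T)-(rad or q[2]))
        s=least_squares(f,[tp[0],tp[1],.075][:2 if rad else 3],loss='soft_l1',f_scale=.0005); print(rad,s.x,s.x[:2]-tp[:2],np.abs(s.fun).mean())
E
```

```text
[ 0.51903068 -0.16032793  0.1200988 ] [-1.79981412e+02 -1.77456252e-01  7.67038987e-02]
0.075 [ 0.51774147 -0.15925346] [-0.00128921  0.00107448] 0.0002451898337286749
None [ 0.51926326 -0.15925272  0.07366098] [0.00023257 0.00107522] 0.0001598967328022013
```

>>> {"name": "arm_command", "arguments": {
  "commands": [
    [89.4,-187.4,0,0,-0.0035,0.002,-1],
    [89.4,-187.4,0,0,-0.0035,0.002,-1],
    [89.4,-187.4,0,0,-0.0035,0.002,-1],
    [89.4,-187.4,0,0,-0.0035,0.002,-1],
    [89.4,-187.4,0,0,-0.0035,0.002,-1]
  ]
}}

```text
time_s: 29.5
tcp_pos: [0.6077, 0.0264, 0.1197]
eef_rot: [180.0, 0.1, -0.1]
contact_force: [0.2, -1.1, -2.4]
gripper_width: 0.0253
```

>>> {"name": "arm_command", "arguments": {
  "commands": [
    [0,0,0,0,0,0,-1],
    [0,0,0,0,0,0,-1]
  ]
}}

```text
time_s: 29.75
tcp_pos: [0.6072, 0.025, 0.1198]
eef_rot: [180.0, 0.1, -0.2]
contact_force: [-0.5, 0.0, -3.7]
gripper_width: 0.0254
```

>>> {"name": "arm_command", "arguments": {
  "commands": [
    [2.3,-3,12,0,0.0017,-0.003,-1],
    [2.3,-3,24,0,0.0017,-0.003,-1],
    [2.3,-3,30,0,0.0017,-0.003,-1],
    [2.3,-3,31,0,0.0017,-0.003,-1],
    [2.3,-3,31,0,0.0017,-0.003,-1]
  ]
}}

```text
time_s: 30.38
tcp_pos: [0.6096, 0.028, 0.0888]
eef_rot: [180.0, 0.0, 0.0]
contact_force: [0.7, -0.6, -3.2]
gripper_width: 0.0256
```

>>> {"name": "arm_command", "arguments": {
  "commands": [
    [0,0,0,0,0,0,-1],
    [0,0,0,0,0,0,-1]
  ]
}}

```text
time_s: 30.62
tcp_pos: [0.6097, 0.0282, 0.0891]
eef_rot: [180.0, 0.0, 0.0]
contact_force: [0.9, -0.2, -3.5]
gripper_width: 0.0253
```

>>> {"name": "arm_command", "arguments": {
  "commands": [
    [0,0,1.5,0,0,0,-1],
    [0,0,2.8,0,0,0,-1],
    [0,0,3.3,0,0,0,-1],
    [0,0,3.3,0,0,0,-1]
  ]
}}

```text
time_s: 31.12
tcp_pos: [0.6097, 0.0281, 0.0858]
eef_rot: [180.0, 0.0, 0.0]
contact_force: [0.0, 0.6, -2.8]
gripper_width: 0.0253
```

>>> {"name": "arm_command", "arguments": {
  "commands": [
    [0,0,0.3,0,0,0,-1],
    [0,0,0.6,0,0,0,-1],
    [0,0,0.6,0,0,0,-1]
  ]
}}

```text
time_s: 31.5
tcp_pos: [0.6097, 0.0281, 0.0851]
eef_rot: [180.0, 0.0, 0.0]
contact_force: [0.0, 0.8, -2.6]
gripper_width: 0.0254
```

>>> {"name": "arm_command", "arguments": {
  "commands": [
    [0,0,0.3,0,0,0,-1],
    [0,0,0.4,0,0,0,-1],
    [0,0,0.4,0,0,0,-1]
  ]
}}

```text
time_s: 31.88
tcp_pos: [0.6097, 0.0282, 0.0849]
eef_rot: [180.0, 0.0, 0.0]
contact_force: [-1.9, 0.5, -0.1]
gripper_width: 0.0254
```

>>> {"name": "arm_command", "arguments": {
  "commands": [
    [0,0,0.1,0,0,0,-0.3],
    [0,0,0,0,0,0,0],
    [0,0,0,0,0,0,0.3],
    [0,0,0,0,0,0,0.6],
    [0,0,0,0,0,0,0.8]
  ]
}}

```text
time_s: 32.5
tcp_pos: [0.6097, 0.0282, 0.0849]
eef_rot: [180.0, 0.0, 0.0]
contact_force: [0.4, -0.9, -0.3]
gripper_width: 0.0651
```

>>> {"name": "arm_command", "arguments": {
  "commands": [
    [0,0,0,0,0,0,0.8],
    [0,0,-20,0,0,0,0.8],
    [0,0,-60,0,0,0,0.8],
    [0,0,-110,0,0,0,0.8],
    [0,0,-130,0,0,0,0.8]
  ]
}}

```text
time_s: 33.12
tcp_pos: [0.611, 0.0283, 0.2185]
eef_rot: [-180.0, -0.3, 0.1]
contact_force: [0.0, 0.5, -0.1]
gripper_width: 0.0789
```

>>> {"name": "arm_command", "arguments": {
  "commands": [
    [-60,0,-10,0,0,0,0.8],
    [-120,0,-10,0,0,0,0.8],
    [-140,0,-10,0,0,0,0.8],
    [-140,0,-10,0,0,0,0.8],
    [-140,0,-10,0,0,0,0.8]
  ]
}}

```text
time_s: 33.75
tcp_pos: [0.4717, 0.0284, 0.2281]
eef_rot: [-179.9, -0.3, 0.1]
contact_force: [0.1, -0.3, -0.2]
gripper_width: 0.0789
```

```bash
python3 - <<'E'
from h import *
st,c,C=snap('scene'); st,t,Ct=snap('wrist'); st,w,_=snap('top')
g=cv2.cvtColor(t['pixels'],cv2.COLOR_RGB2GRAY)
a=cv2.resize(c['pixels'][120:290,190:440,::-1],(500,340),interpolation=cv2.INTER_CUBIC)
b=cv2.resize(t['pixels'][:240,:,::-1],(500,234)); cv2.imwrite('pics/f7.png',np.vstack([a,b]))
m=(g>170).astype(np.uint8); k,l,s,ce=cv2.connectedComponentsWithStats(m); i=1+s[1:,4].argmax(); print(s[i],st['tcp_pos'],st['eef_rot'],st['time_s'])
cn=max(cv2.findContours((l==i).astype(np.uint8),cv2.RETR_EXTERNAL,cv2.CHAIN_APPROX_NONE)[0],key=cv2.contourArea)
for z in (.0726,):
    P=np.array([unproj(Ct,p[0],z) for p in cn])[:,:2]
    A=np.c_[2*P,np.ones(len(P))]; q=np.linalg.lstsq(A,(P**2).sum(1),rcond=None)[0]; print('disc',q[:2],np.sqrt(q[2]+q[:2]@q[:2]))
E
```

```text
[  182     0   147   126 12405] [0.47172612 0.02829997 0.22760496] [-1.79966863e+02 -2.37713602e-01  4.56922044e-02] 33.85
disc [0.598378   0.02888416] 0.06791336088417974
```

View pics/f7.png

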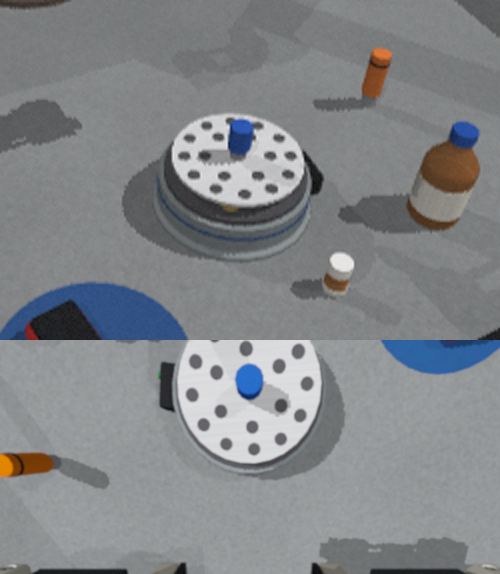

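```bash
python3 - <<'E'
from h import *
st,t,C=snap('top')
g=cv2.cvtColor(t['pixels'],cv2.COLOR_RGB2GRAY); print(g[150:170,218:222].max())
m=np.zeros_like(g); m[110:210,165:275]=(g[110:210,165:275]>150); k,l,s,ce=cv2.connectedComponentsWithStats(m); i=1+s[1:,4].argmax(); print(s[i])
cn=max(cv2.findContours((l==i).astype(np.uint8),cv2.RETR_EXTERNAL,cv2.CHAIN_APPROX_NONE)[0],key=cv2.contourArea)
P=np.array([unproj(C,p[0],.0726) for p in cn])[:,:2]
A=np.c_[2*P,np.ones(len(P))]; q=np.linalg.lstsq(A,(P**2).sum(1),rcond=None)[0]; print('disc',q[:2],np.sqrt(q[2]+q[:2]@q[:2]), 'pins centre .6093 .0283')
hsv=cv2.cvtColor(t['pixels'],cv2.COLOR_RGB2HSV); b=cv2.inRange(hsv,(108,150,80),(125,255,255)); b[:, :165]=0; b[:110]=0;b[:,275:]=0; b[210:]=0
ys,xs=np.nonzero(b); print('knob',unproj(C,(xs.mean(),ys.mean()),.1176))
E
```

```text
213
[ 188  125   62   62 2134]
disc [0.612251  0.0255976] 0.0711478871659412 pins centre .6093 .0283
knob [0.60856053 0.02708022 0.1176    ]
```

```bash
python3 -c "
from h import *
r.close_job(); print(get_state()['time_s'])"
```

```text
the job is handed in; nothing more can be done
the job is handed in; nothing more can be done
```

The high pin is pressed level, the probe stands upright again, and the large carrier sits on the three pins. I handed the job in at about 34 s, with the robot touching nothing.

- **Pins:** I touched all three with the probe at under about 10 N. The pin on the +x side (0.656, -0.007) stood about 4.5 mm higher than the other two, so I pressed it down in two slow passes at about 18 N. Afterwards it touched at 107.8 mm TCP height, against 107.7 and 107.5 mm for the others. That leaves it about 0.1–0.3 mm high, which I did not press out.
- **Probe:** it was put back within about 3 mm of where it started. The scene picture after release shows it upright.
- **Carrier:** I lowered it until the pins carried about 2.6 N, roughly its own weight, then released and lifted away. The last pictures show it lying level, with the bottle and vial undisturbed. The mouse was only partly in view in that last picture, and looked untouched after the probe was set down.
- **Centring:** the knob position in the top camera agrees with the stage centre to about 1–1.5 mm. A circle fit to the disc edge disagreed, by about 3 mm in both x and y. I set that fit aside because its radius came out at 71 mm instead of 75 mm, probably because the gripper partly hid the disc.

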